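# Put the lemon away in the spring-lid storage bin

### The job

Put the lemon away in the storage bin: press the button catch on the bin's sloping front and steady the sprung lid as the catch lets it go, so that it comes up gently to its stop and never flies open. Then lower the lemon in under the raised lid, without dropping it from above the lid, let it go, and push the lid down again until the catch snaps and holds it shut. Leave the other fruit and the mug where they are.

Things in the scene. Friction and masses are not known exactly. Their poses are not given: they have to be found in the camera images.
- bin: White sheet-metal storage bin, fixed, 170 (x) x 200 (y) x 110 mm high without the lid; origin at the centre of its underside, z up, -x its front (the side with the console and its black sloping top with the button), +x its hinge side. Walls 4 mm; rim at z = 110 mm; inside it is 162 x 192 mm, with its floor at z = 25 mm. The console is 92 mm wide (y) and stands out to x = -130 mm; its top slopes down to the front at 35 deg, from z = 110 at x = -87 to z = 80 at x = -130.
- bin_lid (a joint): Angle of the steel lid (rad) on its hinge along the bin's y axis: 0 shut, grows as the front edge rises, 0.85 (49 deg) at its stop. Latched shut it reads 0 to 0.015. A spring drives it open all the way (about 1.5 N upward at the front edge when shut, 0.7 N at the stop) and holds it there; if nothing steadies it, it flies up at about 7 rad/s. The lid is a plate 204 mm wide, 12 mm thick, reaching 186 mm forward from the hinge; shut, its top is at z = 124 mm.
- lid_hinge (a point): Hinge line of the lid, at the middle of its width: bin frame x = 88, y = 0, z = 115 mm. When shut, the lid's top face lies 9 mm above it.
- lid_front (a point): Middle of the lid's front edge, on its top face; moves with the lid (shut: bin frame x = -98, z = 124 mm).
- bin_button (a joint): Travel of the button into the console (m), 0 out to 0.008 fully in, along its own axis (35 deg from vertical, going down and towards the hinge side). Needs 2.3 N to start and about 6 N fully in; the catch lets the lid go at about 5 to 6 mm. It springs back by itself. When the lid is pushed shut, the lid's striker pushes the catch aside and snaps under it (it dips and comes back by itself).
- button_top (a point): Centre of the face of the button, a ribbed steel pad 51 mm (y) x 29 mm on the sloping console, 5 mm proud of it. Site z axis: outward along the button's axis (up and to the front, 35 deg from vertical); point x axis: up the slope towards the lid; y as the bin. 17 mm in front of and 27 mm below the top of the lid's front edge (bin frame x = -115, z = 97 mm).
- lemon: The lemon, the longest of the three fruits, with pointed ends: 83 mm long (its x) and 58 mm thick, 0.09 to 0.18 kg, lying on the worktop. Origin at the underside as it lies, under its middle.
- lemon_mid (a point): Centre of the lemon.
- lime: A lime, small and round, 57 x 46 x 45 mm, loose bystander. Origin at its underside.
- orange: An orange, round, 74 mm wide, 64 mm high, loose bystander. Origin at its underside.
- mug: A mug with a handle, 83 x 115 x 90 mm high, loose bystander left of the bin. Origin at the centre of its underside.
- coffee_machine: The kitchen's coffee machine, fixed, 270 mm high, between the bin and the fruit: it fills y = 0 to -0.22 m beyond x = 0.55 m (world), its 25 mm high round drip tray from x = 0.51 m and y = 0.04 m. Keep the arm clear of it.
There are look-alikes about, which are no part of the job. What is shaped like the lemon but black is not meant.

How it is judged:
On the way, in this order (a step that is already met when the one before it is completed fails the run):
1. the lid is up at its stop and at rest (value of joint bin_lid above 0.8 rad and velocity of joint bin_lid between -0.2 and 0.2 rad/s), for 0.2 s.
2. the lemon lies let go and at rest in the bin, the lid still up (x of lemon_mid in the frame of bin between -0.081 and 0.081 m and y of lemon_mid in the frame of bin between -0.096 and 0.096 m and z of lemon_mid in the frame of bin below 0.1 m and linear speed of lemon below 0.05 m/s and contact force between the fingers and lemon below 0.1 N and value of joint bin_lid above 0.7 rad), for 0.2 s.
At the end, for the whole second after the job is handed in: The lid is latched shut (within 0.03 rad of closed) and at rest, and the lemon lies at rest inside the bin, below its rim (value of joint bin_lid below 0.03 rad and velocity of joint bin_lid between -0.1 and 0.1 rad/s and x of lemon_mid in the frame of bin between -0.081 and 0.081 m and y of lemon_mid in the frame of bin between -0.096 and 0.096 m and z of lemon_mid in the frame of bin below 0.1 m and linear speed of lemon below 0.05 m/s); the robot touches nothing.
It fails at once if the lid flies open (faster than 3 rad/s) (velocity of joint bin_lid above 3 rad/s).
It fails at once if the lemon is dropped in from above the lid (falls in the bin faster than 1.5 m/s) (x of lemon_mid in the frame of bin between -0.081 and 0.081 m and y of lemon_mid in the frame of bin between -0.096 and 0.096 m and z of lemon_mid in the frame of bin below 0.1 m and linear speed of lemon above 1.5 m/s).
It fails at once if another fruit or the mug is moved by more than 30 mm (distance of any of lime, orange, mug from where it was at the start of the episode above 0.03 m).
It also fails if it takes over 72 s, if anything falls off the work surface, if the arm or the gripper's body presses on something with over 40 N, if the wrist force passes 120 N, or if a joint passes its speed limit or range.

### The arm

A 6-joint arm with a two-finger parallel gripper is mounted at the origin on a cart in front of the work surface, level with it; the furniture and walls round the work are solid. World frame = base frame: x ahead of the robot, y to its left, z up, the work surface at z = 0. Lengths are in m, angles in rad, forces in N, time in s.
With the tool pointing down it reaches from about 0.25 to 0.725 m from the base axis. Payload 4 kg.
Tool frame: the origin (TCP) lies midway between the tips of the shut fingers; the grasp point (between the pads) lies 19 mm behind it (bot.grip_point_offset is the distance from the TCP to the grasp point, in m); z points along the fingers, y is the line along which they close (so a half turn about z gives the same grasp; the last joint's range is limited). The gripper opens to 85 mm and grips with 20 to 120 N. Pads are 22 mm wide; open, the fingers measure 114 mm over their backs; the gripper's body (76 mm by 85 mm) begins 54 mm behind the grasp point. The pads swing forward as they close: fully open they stand 13 mm farther back than shut.
Start: joints at [-1.164, 0.241, 0.005, 1.335, 0, 1.571], TCP at [0.198, -0.459, 0.231] pointing down, gripper open.
Joint ranges: [-2.72, 2.72], [-1.05, 1.87], [-1.09, 1.28], [-1.99, 2.15], [-1.42, 1.44], [-3.14, 3.14]. Speed limits (rad/s): [2.79, 2.79, 3.14, 3.14, 3.14, 3.14].

### API

Orientations are given as a unit quaternion [x, y, z, w].
In Python, from workcell import bot gives the robot as it stands.
- The arm moves only by the tool step_arm, never from a script. Its argument "targets" is text: rows parted by semicolons, each of 7 numbers parted by spaces: the opening, from -1 (shut) to 1 (fully open), so that 0 is half open, then the shift along the world's x, y, z normalised to -1 to 1, where 1 is 0.5 m, then the turn, a rotation vector about the world's x, y, z normalised to -1 to 1, where 1 is pi/4 rad. In form: gripper x y z wx wy wz; .... A call has 1 to 10 rows; each row is the pose to reach, as a shift and turn from the pose commanded when the call began; what a row does not reach only later rows make up. A row lasts 1/12 s, in which the tool goes at most 41.7 mm and 7.16 degrees, less where a joint would pass 70% of its speed; a pose out of reach is approached as far as the arm can. A call with a number of a shift or a turn outside -1 to 1 is refused whole. A call with a gripper value outside its range is refused whole. The fingers move at their own pace and stop on an object; the grip force is fixed at half the most. Time passes only in rows, so rows that repeat a pose let the fingers close. It gives the time, the measured TCP pose, the force, the opening and the grip force at its end, in the units of the state.
- bot.get_obs(): the state, without advancing time (a new reading comes with each control period).
- bot.camera(name): name is "scene" or "top" or "wrist"; returns the picture (384x512x3 uint8, red, green, blue); there is no depth.
- bot.camera_info(name): a dict with "vertical_fov" (degrees; the focal length in pixels is half the picture's height over the tangent of half this angle, whatever the lens; pixels are square), "cx", "cy" (the principal point, pixels), "D" ([k1, k2, p1, p2, k3] as OpenCV has them; the pictures are not rectified), "pose" (4x4, takes a point from camera to world coordinates). Camera axes: x right, y up, looking along -z (the intrinsics and any distortion apply to the point x, -y, -z); pixel columns grow to the right and rows downward; lengths in m; the calibration is good to about 2 mm. A picture is of the moment at which its call begins: read the wrist's pose just before it. camera_info takes no time and is no camera call; for the wrist camera it gives the pose at the moment of the call.
- bot.job_done(): hands the job in; it is judged then, once.
The state is a dict: "clock": time; "joint_pos": joint angles; "joint_vel": joint speeds; "tau": joint torques, N m; "eef_pos": TCP position; "tool_rot": TCP orientation; "ft_force": force on the tool from outside, world axes, zero at the start; "ft_torque": the same for the moment, N m; "grip_width": finger opening in m; "grasp_force": force on a finger pad.
Only numpy, scipy, OpenCV 4.12 (cv2) and the standard library are available. Lean on these libraries where they do the work, as an engineer would, in place of code of your own. Each camera call takes 0.05 s, during which the arm holds its last target. There are 200 camera calls.

## Working session

There is one attempt and no reset: what is moved stays moved. The work goes in short steps, Python scripts to look and compute and a tool call to move; the robot and the scene stay as the last step left them, time stands still between calls to the robot, and variables do not carry over. Pictures are saved under pics/ and viewed, at most 10 in all, crops included, and the job is handed in when it is done.

Besides the shell and the picture viewer there is one more tool, called after "Emit:" as name(argument=value, ...) on one line, values as JSON. step_arm: Moves the arm, as the interface text tells. Scaled input: -1 to 1 covers 0.5 m each way for a shift and pi/4 rad each way for a turn. Its arguments: {"type":"object","properties":{"targets":{"type":"string"}},"required":["targets"]}

```bash
mkdir -p pics; cat > h.py <<'E'
from workcell import bot
import cv2, numpy as np
def K(n):
    i=bot.camera_info(n); f=192/np.tan(np.radians(i["vertical_fov"])/2)
    return np.array([[f,0,i["cx"]],[0,f,i["cy"]],[0,0,1.]]),np.array(i["D"],float),np.array(i["pose"])
def ray(n,uv,cal=None):
    k,D,T=cal or K(n)
    p=cv2.undistortPoints(np.array(uv,float).reshape(-1,1,2),k,D).reshape(-1,2)
    d=np.c_[p[:,0],-p[:,1],-np.ones(len(p))]@T[:3,:3].T
    return T[:3,3],d
def onz(n,uv,z,cal=None):
    o,d=ray(n,uv,cal); return o+d*((z-o[2])/d[:,2])[:,None]
def proj(n,P,cal=None):
    k,D,T=cal or K(n); c=(np.array(P,float).reshape(-1,3)-T[:3,3])@T[:3,:3]
    return cv2.projectPoints(c*[1,-1,-1],np.zeros(3),np.zeros(3),k,D)[0].reshape(-1,2)
def snap(n,f):
    im=bot.camera(n); cv2.imwrite(f"pics/{f}.png",cv2.cvtColor(im,cv2.COLOR_RGB2BGR)); return im
E
python3 - <<'E'
from h import *
a=snap("scene","s0");b=snap("top","t0")
c=cv2.cvtColor(np.vstack([a,b]),cv2.COLOR_RGB2BGR)
cv2.imwrite("pics/t0x.png",cv2.resize(cv2.cvtColor(b,cv2.COLOR_RGB2BGR),(800,600)))
cv2.imwrite("pics/s0x.png",cv2.resize(cv2.cvtColor(a,cv2.COLOR_RGB2BGR),(800,600)))
for n in("scene","top","wrist"): i=bot.camera_info(n);print(n,i["vertical_fov"],i["cx"],i["cy"],i["D"],np.round(i["pose"],3).tolist())
print(bot.get_obs())
E
```

```text
scene 42.45218231329301 253.7509281716009 187.16302658852885 [0.01554197 0.         0.         0.         0.        ] [[0.868, 0.205, -0.452, -0.055], [-0.496, 0.383, -0.779, -1.136], [0.013, 0.9, 0.435, 0.751], [0.0, 0.0, 0.0, 1.0]]
top 43.215289627436164 263.0479057463883 190.153867958277 [-0.02935521  0.          0.          0.          0.        ] [[0.173, 0.898, -0.404, -0.001], [-0.985, 0.156, -0.076, -0.105], [-0.005, 0.411, 0.912, 1.463], [0.0, 0.0, 0.0, 1.0]]
wrist 67.24152697503362 253.11843908642982 187.81763657025402 [-0.02353411  0.          0.          0.          0.        ] [[0.396, 0.885, 0.245, 0.26], [-0.918, 0.383, 0.102, -0.432], [-0.004, -0.266, 0.964, 0.373], [0.0, 0.0, 0.0, 1.0]]
{'clock': 0.1, 'joint_pos': array([-1.16398000e+00,  2.41324895e-01,  3.84855886e-03,  1.33520559e+00,
        9.27341913e-06,  1.57078157e+00]), 'joint_vel': array([-8.19351252e-04, -1.37758556e-03,  2.90792119e-03,  3.06854587e-04,
        7.40479850e-05, -7.73468379e-04]), 'tau': array([-3.25141882e-04, -3.73137546e+01,  2.53010327e+01,  1.08775040e-02,
       -1.20828490e-04, -3.85326011e-07]), 'eef_pos': array([ 0.19761962, -0.4586653 ,  0.23050438]), 'tool_rot': array([ 9.79381865e-01,  2.02015530e-01, -1.85906011e-04, -9.24303149e-04]), 'ft_force': array([-0.679363  ,  0.49037487, -0.97391232]), 'ft_torque': array([ 0.00452101, -0.02273567,  0.03024648]), 'grasp_force': 0.0, 'grip_width': 0.0852243094600557}
```

View pics/t0x.png

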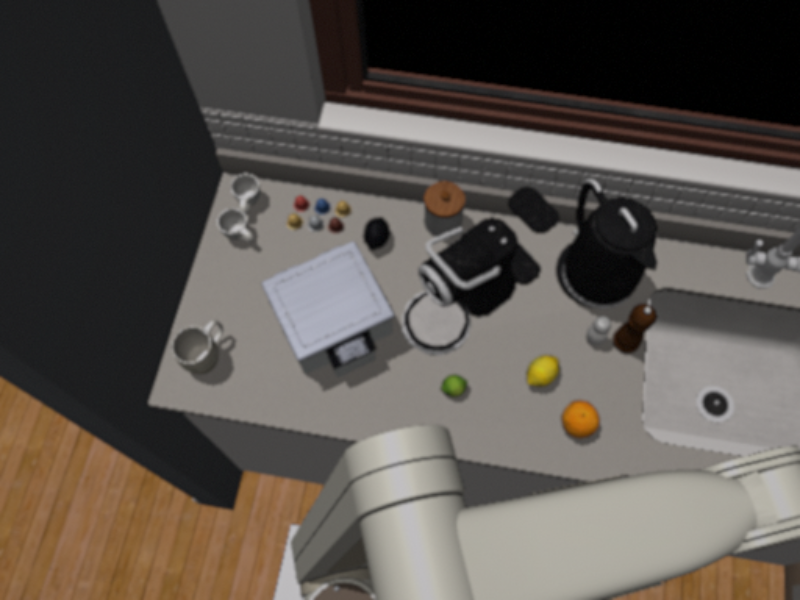

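View pics/s0x.png

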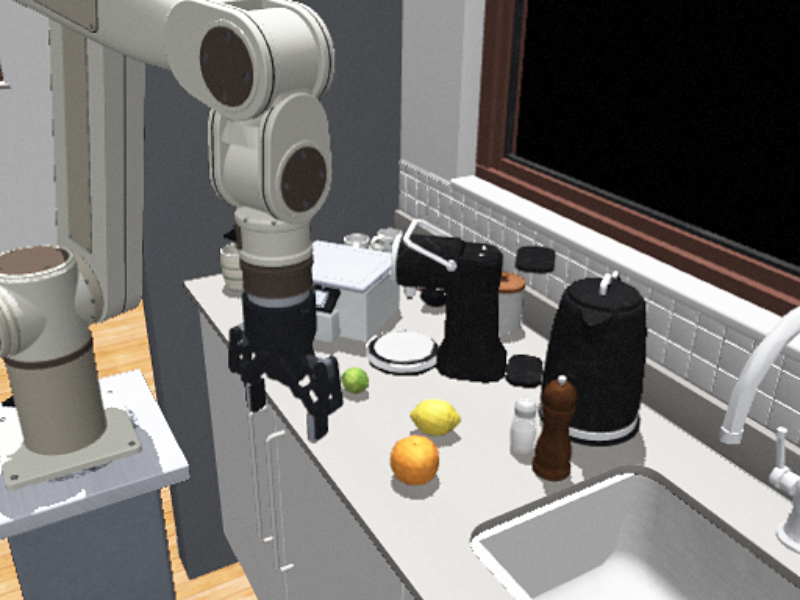

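The top view (800 px scale) shows the lid at about (328,300), the button at (350,348), the lemon at (543,371), the lime at (455,385) and the orange at (580,418). The scene view shows the lemon at (435,417). Next I'll measure the lemon and the bin.

```bash
python3 - <<'E'
from h import *
a=cv2.imread("pics/t0.png");hsv=cv2.cvtColor(a,cv2.COLOR_BGR2HSV)
def big(m,roi):
    z=np.zeros_like(m);x0,y0,x1,y1=roi;z[y0:y1,x0:x1]=m[y0:y1,x0:x1]
    return max(cv2.findContours(z,0,2)[0],key=cv2.contourArea)
for name,lo,hi,z in(("lemon",(22,120,60),(34,255,255),.029),("lime",(35,100,40),(60,255,255),.022),("orange",(5,150,80),(20,255,255),.032)):
    c=big(cv2.inRange(hsv,lo,hi),(270,210,400,300));mu=cv2.moments(c);uv=(mu['m10']/mu['m00'],mu['m01']/mu['m00'])
    w=onz("top",c.reshape(-1,2),z)[:,:2].astype(np.float32)
    d=cv2.minAreaRect((w*1000))
    e=np.linalg.eigh(np.cov(w.T)); v=e[1][:,1]
    print(name,uv,onz("top",[uv],z).round(3),d,"axis deg",np.degrees(np.arctan2(v[1],v[0])))
# scene lemon
s=cv2.cvtColor(cv2.imread("pics/s0.png"),cv2.COLOR_BGR2HSV)
c=big(cv2.inRange(s,(22,120,60),(34,255,255)),(240,240,310,290));mu=cv2.moments(c);uv=(mu['m10']/mu['m00'],mu['m01']/mu['m00'])
print("scene lemon",onz("scene",[uv],.029).round(3))
w=onz("scene",c.reshape(-1,2),.029)
# lid
print(hsv[190,210],hsv[225,205],hsv[180,160], hsv[220,160])
b,g,r=[a[...,i].astype(int) for i in range(3)]
m=((b-r>4)&(hsv[...,2]>150)).astype(np.uint8)*255
c=big(m,(150,140,265,240));print(cv2.contourArea(c))
q=cv2.approxPolyDP(cv2.convexHull(c),5,True).reshape(-1,2);print(q.tolist());print(onz("top",q,.124).round(3).tolist())
# dark console
m=cv2.inRange(hsv,(0,0,0),(180,255,60));c=big(m,(195,205,260,245));q=cv2.minAreaRect(c);print(q)
crop=cv2.resize(a[145:245,155:265],(770,600*7//6 if 0 else 600),interpolation=cv2.INTER_CUBIC);cv2.imwrite("pics/c1.png",crop)
E
```

```text
lemon (347.0692262943572, 237.0936591041303) [[ 0.521 -0.271  0.029]] ((521.338134765625, -270.60125732421875), (58.88117218017578, 63.9640998840332), 9.826705932617188) axis deg 129.52558973300634
lime (290.16482164821645, 246.5522755227552) [[ 0.463 -0.101  0.022]] ((462.1544494628906, -101.61808776855469), (39.889320373535156, 43.0836181640625), 55.24528121948242) axis deg -176.0107395843613
orange (371.1126943005181, 267.9935233160622) [[ 0.434 -0.353  0.032]] ((434.5509948730469, -352.532470703125), (68.13074493408203, 67.72984313964844), 9.774396896362305) axis deg 154.06159973831728
scene lemon [[ 0.519 -0.275  0.029]]
[116  21 183] [110  10  75] [ 15  18 139] [ 14  20 141]
3472.0
[[226, 155], [250, 201], [190, 228], [168, 180]]
[[0.691, 0.142, 0.124], [0.55, 0.039, 0.124], [0.435, 0.196, 0.124], [0.575, 0.299, 0.124]]
((224.4945526123047, 223.70257568359375), (14.740579605102539, 31.71640968322754), 64.98310089111328)
```

View pics/c1.png

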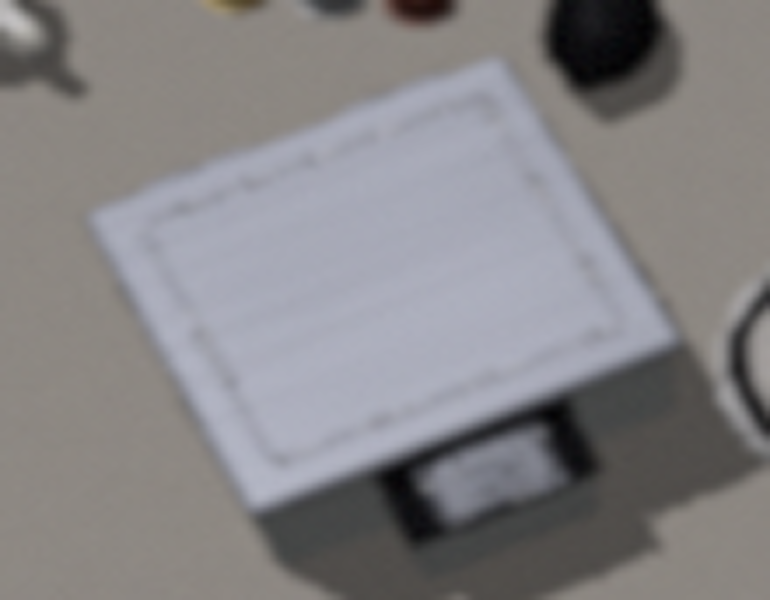

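The crop (7x/6y from (155,145)) shows the lid corners at (93,215), (505,58), (680,345) and (258,508), with the button pad at (490,475) on the front side. I'll fit the bin frame and work out the hover pose.

```bash
cat >> h.py <<'E'
from scipy.spatial.transform import Rotation as R
import json,os
def fit(W):  # W: world xy of lid corners rear-left, rear-right, front-right, front-left
    B=np.array([[.088,.102],[.088,-.102],[-.098,-.102],[-.098,.102]]);W=np.array(W)[:,:2]
    b=B-B.mean(0);w=W-W.mean(0);yaw=np.arctan2((b[:,0]*w[:,1]-b[:,1]*w[:,0]).sum(),(b*w).sum())
    c,s=np.cos(yaw),np.sin(yaw);r=np.array([[c,-s],[s,c]]);t=W.mean(0)-r@B.mean(0)
    return t,yaw,np.linalg.norm(B@r.T+t-W,axis=1)
def tob(p):   # bin -> world
    x,y,yaw=json.load(open("bin.json"));c,s=np.cos(yaw),np.sin(yaw);p=np.array(p,float)
    return np.array([x+c*p[0]-s*p[1],y+s*p[0]+c*p[1],p[2]])
def rot(z,y):
    z=np.array(z)/np.linalg.norm(z);y=np.array(y)/np.linalg.norm(y)
    return R.from_matrix(np.c_[np.cross(y,z),y,z])
def binrot(tilt,ydir):  # tool pointing down and tilt deg to hinge; ydir 'x' or 'y'
    yaw=json.load(open("bin.json"))[2];t=np.radians(tilt);c,s=np.cos(yaw),np.sin(yaw);xb=np.array([c,s,0]);k=np.array([0,0,1.])
    return rot(np.sin(t)*xb-np.cos(t)*k, np.cos(t)*xb+np.sin(t)*k if ydir=='x' else (np.array([-s,c,0]) if ydir=='y' else np.array([s,-c,0])))
def move(p,Rt):  # prints shift and turn in move units
    o=bot.get_obs();d=(np.array(p)-o["eef_pos"]);Rm=R.from_quat(o["tool_rot"])
    rv=(Rt*Rm.inv()).as_rotvec();print("shift",(d/.5).round(4),"turn",(rv/(np.pi/4)).round(4),"rows",np.linalg.norm(d)/.0417,np.degrees(np.linalg.norm(rv))/7.16)
def st():
    o=bot.get_obs();print({k:np.round(o[k],4).tolist() for k in("clock","joint_pos","eef_pos","tool_rot","ft_force","grip_width","grasp_force")})
E
python3 - <<'E'
from h import *
uv=[(155+x/7-.4,145+y/6-.4) for x,y in[(93,215),(505,58),(680,345),(258,508)]]
t,yaw,e=fit(onz("top",uv,.124));print(t,np.degrees(yaw),e)
json.dump([*map(float,t),float(yaw)],open("bin.json","w"))
print(tob([-.115,0,.097]),onz("top",[(155+490/7-.4,145+475/6-.4)],.097))
move(tob([-.16,0,.30]),binrot(35,'x'))
E
```

```text
[0.5658347  0.16883297] 36.60556075060887 [0.00416991 0.00348966 0.00447353 0.00591402]
[0.47351734 0.10025815 0.097     ] [[0.47505095 0.10305752 0.097     ]]
shift [0.4795 1.0642 0.139 ] turn [-0.2319 -0.8627  2.2146] rows 14.094530587341627 15.008230235046396
```

Emit:
step_arm(targets="0.3 0.06 0.1 0.14 -0.02 -0.08 0.2;0.3 0.3 0.72 0.14 -0.104 -0.388 0.997;0.3 0.3 0.72 0.14 -0.104 -0.388 0.997;0.3 0.3 0.72 0.14 -0.104 -0.388 0.997;0.3 0.3 0.72 0.14 -0.104 -0.388 0.997;0.3 0.3 0.72 0.14 -0.104 -0.388 0.997;0.3 0.3 0.72 0.14 -0.104 -0.388 0.997;0.3 0.3 0.72 0.14 -0.104 -0.388 0.997;0.3 0.3 0.72 0.14 -0.104 -0.388 0.997;0.3 0.3 0.72 0.14 -0.104 -0.388 0.997")

```text
clock: 0.93
eef_pos: [0.3476, -0.0969, 0.3016]
tool_rot: [0.817, 0.556, 0.137, 0.069]
ft_force: [0.5, -0.7, -0.1]
grip_width: 0.0557
grasp_force: 0.0
```

```bash
python3 - <<'E'
from h import *
st();move(tob([-.16,0,.30]),binrot(35,'x'))
E
```

```text
{'clock': 0.9333, 'joint_pos': [-0.4027, -0.2856, -0.3711, 1.2177, 0.1557, 1.5637], 'eef_pos': [0.3476, -0.0969, 0.3016], 'tool_rot': [0.8166, 0.5564, 0.1374, 0.0689], 'ft_force': [0.5351, -0.7253, -0.0594], 'grip_width': 0.0557, 'grasp_force': 0.0}
shift [ 0.1796  0.3407 -0.0032] turn [-0.1288 -0.4711  1.2178] rows 4.618179987470391 8.246227170585883
```

Emit:
step_arm(targets="0.3 0.18 0.34 0 -0.106 -0.387 1;0.3 0.18 0.34 0 -0.106 -0.387 1;0.3 0.18 0.34 0 -0.106 -0.387 1;0.3 0.18 0.34 0 -0.106 -0.387 1;0.3 0.18 0.34 0 -0.106 -0.387 1;0.3 0.18 0.34 0 -0.106 -0.387 1;0.3 0.18 0.34 0 -0.106 -0.387 1;0.3 0.18 0.34 0 -0.106 -0.387 1")

```text
clock: 1.6
eef_pos: [0.4367, 0.0708, 0.2997]
tool_rot: [0.509, 0.814, 0.248, 0.124]
ft_force: [1.0, 0.4, 0.0]
grip_width: 0.0552
grasp_force: 0.0
```

```bash
python3 - <<'E'
from h import *
st();move(tob([-.16,0,.30]),binrot(35,'x'))
c=K("wrist");np.savez("w1.npz",*c)
im=snap("wrist","w1");cv2.imwrite("pics/w1x.png",cv2.resize(cv2.cvtColor(im,cv2.COLOR_RGB2BGR),(768,576)))
E
```

```text
{'clock': 1.6, 'joint_pos': [-0.045, -0.2744, -0.4728, 0.8901, 0.3026, 1.1477], 'eef_pos': [0.4367, 0.0708, 0.2997], 'tool_rot': [0.5094, 0.8145, 0.2483, 0.1244], 'ft_force': [0.9983, 0.4322, 0.0247], 'grip_width': 0.0552, 'grasp_force': 0.0}
shift [0.0013 0.0052 0.0005] turn [-0.0211 -0.0878  0.2165] rows 0.0642340313558227 1.4742701721577482
```

View pics/w1x.png

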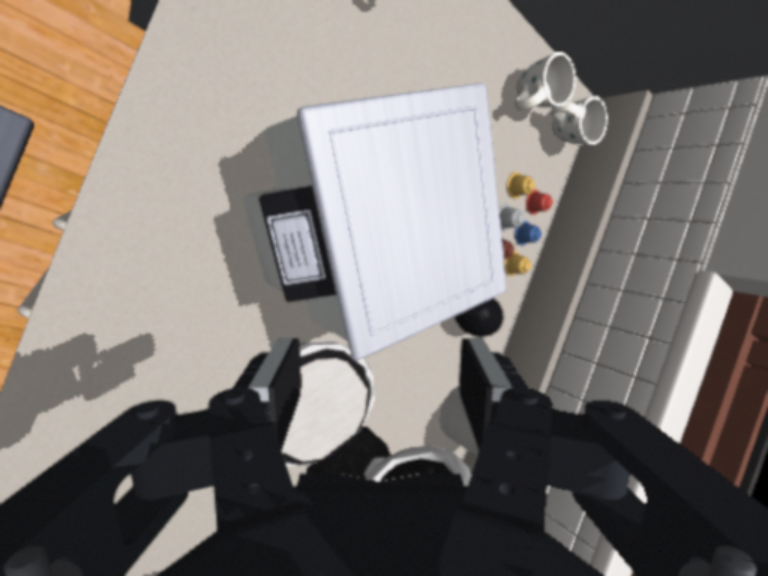

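The wrist view (1.5x) shows the lid corners at (304,112), (487,86), (505,289) and (358,355). The button pad is at (296,246), and both fingers are visible. I'll refit the bin from these.

```bash
python3 - <<'E'
from h import *
f=np.load("w1.npz");c=tuple(f[k] for k in f.files)
uv=np.array([(487,86),(505,289),(359,355),(305,112)])/1.5-.2
t,yaw,e=fit(onz("wrist",uv,.124,c));print(t,np.degrees(yaw),e)
print("button by ray",onz("wrist",[(296/1.5-.2,246/1.5-.2)],.097,c))
t0=json.load(open("bin.json"))
n=[float((t[0]+t0[0])/2),float((t[1]+t0[1])/2),float((yaw+t0[2])/2)];json.dump(n,open("bin.json","w"));print(n,tob([-.115,0,.097]))
Rb=binrot(35,'x')
# finger A (at -y) tip target: tool frame offset y=-(0.0275+.006); solve tcp 15 mm off the button face
for off in(.020,):
    A=tob([-.115,0,.097])-Rb.apply([0,0,off]); move(A+Rb.apply([0,.034,0]),Rb)
print("button axis unit in world, move units per mm",Rb.apply([0,0,.001])/.5)
E
```

```text
[0.56684252 0.17367829] 36.899159087846876 [0.00553074 0.00663254 0.00709077 0.00637419]
button by ray [[0.47424612 0.10597637 0.097     ]]
[0.5663386104745116, 0.17125562842379877, 0.6414496884685237] [0.47419726 0.1024445  0.097     ]
shift [ 0.1004  0.0836 -0.3348] turn [-0.0219 -0.0884  0.225 ] rows 4.308866040534891 1.5256963360242715
button axis unit in world, move units per mm [ 0.00091913  0.00068641 -0.0016383 ]
```

Emit:
step_arm(targets="0.3 0.02 0.02 -0.06 -0.022 -0.088 0.225;0.3 0.05 0.04 -0.14 -0.022 -0.088 0.225;0.3 0.08 0.065 -0.22 -0.022 -0.088 0.225;0.3 0.1 0.086 -0.28 -0.022 -0.088 0.225;0.3 0.1 0.086 -0.335 -0.022 -0.088 0.225;0.3 0.1 0.086 -0.335 -0.022 -0.088 0.225;0.3 0.1 0.086 -0.335 -0.022 -0.088 0.225")

```text
clock: 2.23
eef_pos: [0.4864, 0.1138, 0.1321]
tool_rot: [0.427, 0.853, 0.268, 0.133]
ft_force: [0.2, 1.1, -0.3]
grip_width: 0.0559
grasp_force: 0.0
```

```bash
python3 - <<'E'
from h import *
st()
Rb=binrot(35,'x');A=tob([-.115,0,.097])
o=bot.get_obs();T=R.from_quat(o["tool_rot"]);print("A rel to button in tool axes mm",(Rb.inv().apply(o["eef_pos"]+T.apply([0,-.034,0])-A)*1000).round(1))
c=K("wrist");np.savez("w2.npz",*c)
im=snap("wrist","w2");cv2.imwrite("pics/w2x.png",cv2.resize(cv2.cvtColor(im,cv2.COLOR_RGB2BGR),(768,576)))
b=snap("top","t2");d=snap("scene","s2")
bb=cv2.resize(b[140:260,150:310],(640,480),interpolation=cv2.INTER_CUBIC)
cv2.imwrite("pics/t2x.png",cv2.cvtColor(bb,cv2.COLOR_RGB2BGR))
E
```

```text
{'clock': 2.2333, 'joint_pos': [0.0271, 0.019, -0.7435, 0.2922, 0.3377, 1.0456], 'eef_pos': [0.4864, 0.1138, 0.1321], 'tool_rot': [0.4272, 0.8531, 0.2682, 0.1332], 'ft_force': [0.1966, 1.0812, -0.265], 'grip_width': 0.0559, 'grasp_force': 0.0}
A rel to button in tool axes mm [  1.8  -0.3 -19.3]
```

View pics/w2x.png

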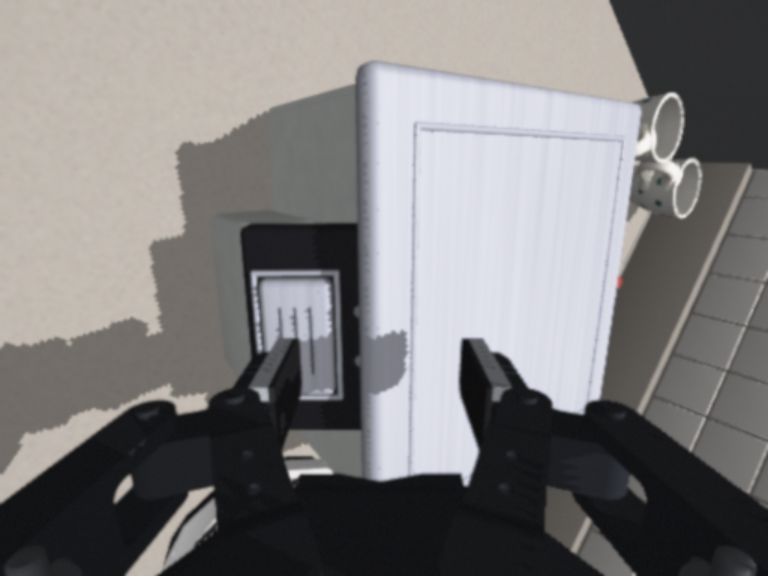

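The wrist view shows the button pad centred at (297,337). Finger A's tip is at (285,345), about to cover it, and finger B is over the lid. I'll check the button position once more from this view.

```bash
python3 - <<'E'
from h import *
f=np.load("w2.npz");c=tuple(f[k] for k in f.files)
Rb=binrot(35,'x');A=tob([-.115,0,.097])
p=onz("wrist",[(297/1.5-.2,337/1.5-.2)],.097,c)[0];print(p,(Rb.inv().apply(p-A)*1000).round(1))
e=onz("wrist",np.array([(362,80),(362,440)])/1.5-.2,.122,c);print(e,np.degrees(np.arctan2(e[0,1]-e[1,1],e[0,0]-e[1,0]))-90)
E
```

```text
[0.47369359 0.10483467 0.097     ] [2.2 0.8 0.6]
[[0.43093085 0.18907054 0.122     ]
 [0.50857758 0.08220108 0.122     ]] 36.00053364773176
```

Emit:
step_arm(targets="0.3 0.0074 0.0055 -0.0131 0 0 0;0.3 0.0147 0.011 -0.0262 0 0 0;0.3 0.0166 0.0124 -0.0295 0 0 0;0.3 0.0184 0.0137 -0.0328 0 0 0;0.3 0.0184 0.0137 -0.0328 0 0 0")

```text
clock: 2.8
eef_pos: [0.4969, 0.1208, 0.117]
tool_rot: [0.426, 0.853, 0.269, 0.135]
ft_force: [-0.7, 0.6, 0.0]
grip_width: 0.0551
grasp_force: 0.0
```

Emit:
step_arm(targets="0.3 0.0018 0.0014 -0.0033 0 0 0;0.3 0.0037 0.0027 -0.0066 0 0 0;0.3 0.0037 0.0027 -0.0066 0 0 0")

```text
clock: 3.05
eef_pos: [0.499, 0.1221, 0.114]
tool_rot: [0.426, 0.853, 0.269, 0.136]
ft_force: [-0.0, -0.8, 0.8]
grip_width: 0.0556
grasp_force: 0.4
```

Emit:
step_arm(targets="0.3 0.0018 0.0014 -0.0033 0 0 0;0.3 0.0037 0.0027 -0.0066 0 0 0;0.3 0.0037 0.0027 -0.0066 0 0 0")

```text
clock: 3.3
eef_pos: [0.5009, 0.1234, 0.1108]
tool_rot: [0.426, 0.853, 0.27, 0.136]
ft_force: [-1.8, -0.8, 3.7]
grip_width: 0.0553
grasp_force: 2.5
```

Emit:
step_arm(targets="0.3 0.0018 0.0014 -0.0033 0 0 0;0.3 0.0018 0.0014 -0.0033 0 0 0")

```text
clock: 3.47
eef_pos: [0.5015, 0.1238, 0.1099]
tool_rot: [0.426, 0.853, 0.27, 0.136]
ft_force: [-9.0, -4.3, 13.1]
grip_width: 0.0556
grasp_force: 8.2
```

```bash
python3 - <<'E'
from h import *
st();c=K("wrist");np.savez("w3.npz",*c)
im=snap("wrist","w3");d=snap("scene","s3")
a=cv2.resize(im,(400,300));a=im[:, :400]
s=cv2.resize(d[140:240,120:270],(400,384*400//576),interpolation=cv2.INTER_CUBIC)
s=cv2.resize(d[144:240,130:230],(400,384),interpolation=cv2.INTER_CUBIC)
cv2.imwrite("pics/x3.png",cv2.cvtColor(np.hstack([a,s]),cv2.COLOR_RGB2BGR))
E
```

```text
{'clock': 3.4667, 'joint_pos': [0.0535, 0.089, -0.7523, 0.1996, 0.3247, 1.069], 'eef_pos': [0.5015, 0.1238, 0.1099], 'tool_rot': [0.4261, 0.8528, 0.2696, 0.1358], 'ft_force': [-9.0356, -4.319, 13.0666], 'grip_width': 0.0556, 'grasp_force': 8.1969}
```

View pics/x3.png

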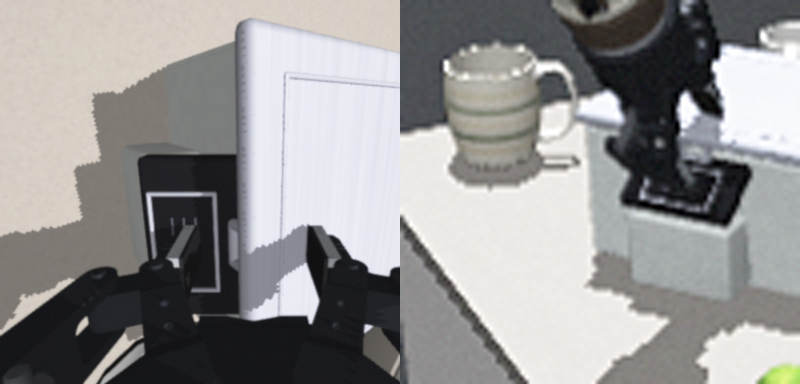

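Finger A is pressing the pad in the wrist view and B is over the lid. The lid's front-left corner is at (238,24). I'll compare that corner with w2 to see whether the lid has been released.

```bash
python3 - <<'E'
from h import *
Rb=binrot(35,'x')
def edge(n,rows):
    f=np.load(n+".npz");c=tuple(f[k] for k in f.files);im=cv2.cvtColor(cv2.imread(f"pics/{n}.png"),cv2.COLOR_BGR2GRAY).astype(float)
    out=[]
    for r in rows:
        row=im[r-2:r+3].mean(0);g=np.diff(cv2.GaussianBlur(row[None],(5,1),0)[0]);u=210+np.argmax(g[210:270]) ; out.append((u+.5,r))
    return out,c
e2,c2=edge("w2",(75,90,105,120));e3,c3=edge("w3",(60,75,90,105,120))
yaw=json.load(open("bin.json"))[2];xb=np.array([np.cos(yaw),np.sin(yaw)]);O=np.array(json.load(open("bin.json"))[:2])
print(e2,e3)
for e,c in((e2,c2),(e3,c3)):
    for z in(.118,.123,.128,.133): print(z,((onz("wrist",e,z,c)[:,:2]-O)@xb*1000).round(1))
E
```

```text
[(np.float64(246.5), 75), (np.float64(245.5), 90), (np.float64(247.5), 105), (np.float64(246.5), 120)] [(np.float64(238.5), 60), (np.float64(244.5), 75), (np.float64(246.5), 90), (np.float64(247.5), 105), (np.float64(246.5), 120)]
0.118 [-92.1 -92.8 -91.6 -92.3]
0.123 [-95.5 -96.1 -95.  -95.6]
0.128 [-98.8 -99.4 -98.3 -98.9]
0.133 [-102.1 -102.7 -101.7 -102.3]
0.118 [-93.1 -90.2 -89.2 -88.7 -89.2]
0.123 [-96.3 -93.5 -92.5 -92.  -92.6]
0.128 [-99.4 -96.8 -95.9 -95.4 -95.9]
0.133 [-102.6 -100.1  -99.3  -98.8  -99.3]
```

The edge comparison puts the lid about 4.5 mm up, so the catch has let go and B is holding it. Next I'll compute the arc for B to ride the lid up.

```bash
python3 - <<'E'
from h import *
o=bot.get_obs();T=R.from_quat(o["tool_rot"]);x,y,yaw=json.load(open("bin.json"));xb=np.array([np.cos(yaw),np.sin(yaw)])
B=o["eef_pos"]+T.apply([0,.0277,-.0025]);bx=(B[:2]-[x,y])@xb;print("B",bx,B[2])
r=.088-bx
P=lambda t:np.array([-r*np.cos(t)+.009*np.sin(t),r*np.sin(t)+.009*np.cos(t)])
for t in[.03,.06,.1,.15,.2,.25,.3,.35,.4,.45,.5,.55,.6,.65,.7,.75,.8,.85,.9]:
    d=(P(t)-P(.03))/.5;print(t,(xb*d[0]).round(4),d[1].round(4))
E
```

```text
B -0.05914878783962055 0.12788122398075547
0.03 [0. 0.] 0.0
0.06 [0.0008 0.0006] 0.0088
0.1 [0.0021 0.0016] 0.0205
0.15 [0.0043 0.0032] 0.035
0.2 [0.007  0.0052] 0.0493
0.25 [0.0104 0.0077] 0.0634
0.3 [0.0143 0.0106] 0.0773
0.35 [0.0187 0.014 ] 0.091
0.4 [0.0237 0.0177] 0.1044
0.45 [0.0292 0.0218] 0.1174
0.5 [0.0352 0.0263] 0.1301
0.55 [0.0418 0.0312] 0.1424
0.6 [0.0488 0.0364] 0.1542
0.65 [0.0563 0.042 ] 0.1656
0.7 [0.0642 0.0479] 0.1765
0.75 [0.0726 0.0542] 0.187
0.8 [0.0813 0.0607] 0.1968
0.85 [0.0905 0.0676] 0.2062
0.9 [0.1    0.0747] 0.2149
```

Emit:
step_arm(targets="0.3 0.0004 0.0003 0.0045 0 0 0;0.3 0.0008 0.0006 0.0088 0 0 0;0.3 0.0021 0.0016 0.0205 0 0 0;0.3 0.0043 0.0032 0.035 0 0 0;0.3 0.007 0.0052 0.0493 0 0 0;0.3 0.0104 0.0077 0.0634 0 0 0;0.3 0.0104 0.0077 0.0634 0 0 0")

```text
clock: 4.15
eef_pos: [0.5089, 0.1286, 0.1437]
tool_rot: [0.425, 0.853, 0.271, 0.137]
ft_force: [-0.4, 0.3, 1.7]
grip_width: 0.0554
grasp_force: 0.7
```

```bash
python3 - <<'E'
from h import *
st();c=K("wrist");np.savez("w4.npz",*c)
im=snap("wrist","w4");d=snap("scene","s4")
s=cv2.resize(d[144:240,130:230],(400,384),interpolation=cv2.INTER_CUBIC)
cv2.imwrite("pics/x4.png",cv2.cvtColor(np.hstack([im[:,:400],s]),cv2.COLOR_RGB2BGR))
E
```

```text
{'clock': 4.15, 'joint_pos': [0.0645, 0.0406, -0.6902, 0.303, 0.3204, 1.0776], 'eef_pos': [0.5089, 0.1286, 0.1437], 'tool_rot': [0.4248, 0.8528, 0.2709, 0.1372], 'ft_force': [-0.4088, 0.3429, 1.6764], 'grip_width': 0.0554, 'grasp_force': 0.7299}
```

View pics/x4.png

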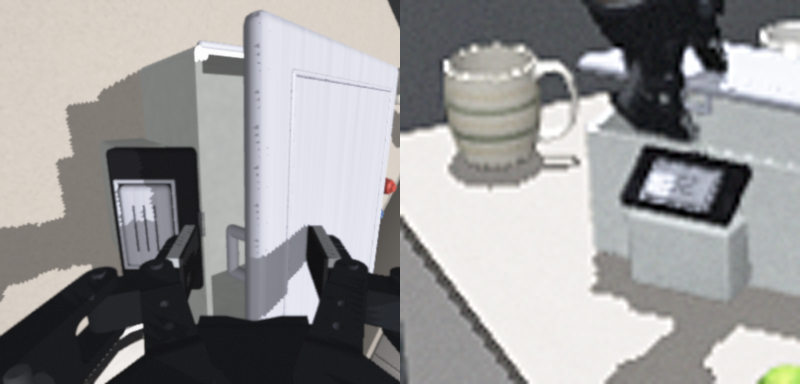

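The lid has come up and is resting under B, and the button is out again. I'll carry on along the arc.

Emit:
step_arm(targets="0.3 0.0039 0.0029 0.0139 0 0 0;0.3 0.0083 0.0063 0.0276 0 0 0;0.3 0.0133 0.01 0.041 0 0 0;0.3 0.0188 0.0141 0.054 0 0 0;0.3 0.0248 0.0186 0.0667 0 0 0;0.3 0.0314 0.0235 0.079 0 0 0;0.3 0.0384 0.0287 0.0908 0 0 0;0.3 0.0459 0.0343 0.1022 0 0 0;0.3 0.0538 0.0402 0.1131 0 0 0;0.3 0.0622 0.0465 0.1236 0 0 0")

```text
clock: 5.08
eef_pos: [0.5384, 0.1515, 0.2032]
tool_rot: [0.426, 0.853, 0.269, 0.136]
ft_force: [0.2, 2.0, 0.7]
grip_width: 0.0557
grasp_force: 0.5
```

Emit:
step_arm(targets="0.3 0.0087 0.0065 0.0098 0 0 0;0.3 0.0179 0.0134 0.0192 0 0 0;0.3 0.0274 0.0205 0.0279 0 0 0;0.3 0.036 0.027 0.033 0 0 0;0.3 0.044 0.033 0.038 0 0 0;0.3 0.044 0.033 0.038 0 0 0;0.3 0.044 0.033 0.038 0 0 0;0.3 0.044 0.033 0.038 0 0 0")

```text
clock: 5.75
eef_pos: [0.5595, 0.1675, 0.221]
tool_rot: [0.426, 0.853, 0.269, 0.135]
ft_force: [0.0, -0.1, 0.0]
grip_width: 0.0553
grasp_force: 0.0
```

```bash
python3 - <<'E'
from h import *
st()
im=snap("wrist","w5");d=snap("scene","s5");t=snap("top","t5")
s=cv2.resize(d[104:224,140:265],(400,384),interpolation=cv2.INTER_CUBIC)
cv2.imwrite("pics/x5.png",cv2.cvtColor(np.hstack([im[:,:400],s]),cv2.COLOR_RGB2BGR))
E
```

```text
{'clock': 5.75, 'joint_pos': [0.1492, 0.0458, -0.4459, 0.526, 0.2752, 1.1541], 'eef_pos': [0.5595, 0.1675, 0.221], 'tool_rot': [0.4261, 0.8532, 0.269, 0.135], 'ft_force': [0.0155, -0.0636, 0.0182], 'grip_width': 0.0553, 'grasp_force': 0.0}
```

View pics/x5.png

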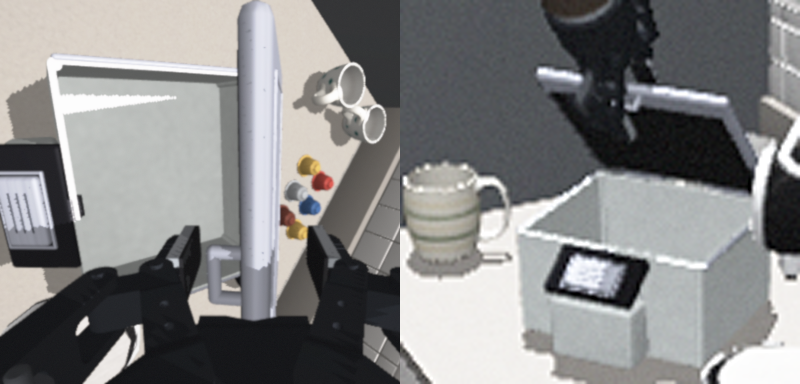

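The lid is at its stop (hands-off force about 0), with the fingers straddling it and no contact. I'll withdraw along the lid's plane, then head for the lemon.

Emit:
step_arm(targets="0.3 -0.021 -0.016 0.03 0 0 0;0.3 -0.042 -0.032 0.06 0 0 0;0.3 -0.085 -0.063 0.12 0 0 0;0.3 -0.14 -0.105 0.2 0 0 0;0.5 -0.2 -0.17 0.22 0 0 0;0.5 -0.25 -0.25 0.22 0 0.05 0;0.5 -0.28 -0.33 0.22 0 0.1 0;0.6 -0.3 -0.41 0.22 0 0.2 0;0.6 -0.3 -0.48 0.22 0 0.3 0;0.6 -0.3 -0.55 0.22 0 0.3 0")

```text
clock: 6.73
eef_pos: [0.4103, -0.1058, 0.3329]
tool_rot: [0.454, 0.863, 0.217, 0.034]
ft_force: [1.5, 0.9, -0.6]
grip_width: 0.0684
grasp_force: 0.0
```

```bash
cat >> h.py <<'E'
def lemrot(a,tilt):
    a,t=np.radians([a,tilt]);h=np.array([np.cos(a),np.sin(a),0]);k=np.array([0,0,1.])
    return rot(np.sin(t)*h-np.cos(t)*k,np.cos(t)*h+np.sin(t)*k)
E
python3 - <<'E'
from h import *
st();move([.48,-.29,.24],lemrot(40,10))
E
```

```text
{'clock': 6.7333, 'joint_pos': [-0.5639, -0.0023, -0.0882, 1.4481, 0.4423, 0.4134], 'eef_pos': [0.4103, -0.1058, 0.3329], 'tool_rot': [0.4544, 0.8632, 0.2173, 0.0344], 'ft_force': [1.5217, 0.8553, -0.6052], 'grip_width': 0.0684, 'grasp_force': 0.0}
shift [ 0.1394 -0.3684 -0.1859] turn [-0.3331  0.1402  0.1062] rows 5.222699320179637 2.367089416533373
```

Emit:
step_arm(targets="0.7 0.02 -0.1 0 -0.1 0.04 0.03;0.7 0.05 -0.2 -0.04 -0.333 0.14 0.106;0.7 0.1 -0.3 -0.12 -0.333 0.14 0.106;0.7 0.16 -0.36 -0.2 -0.333 0.14 0.106;0.7 0.16 -0.36 -0.2 -0.333 0.14 0.106;0.7 0.16 -0.36 -0.2 -0.333 0.14 0.106;0.7 0.16 -0.36 -0.2 -0.333 0.14 0.106")

```text
clock: 7.32
eef_pos: [0.4897, -0.2852, 0.2262]
tool_rot: [0.422, 0.902, 0.079, 0.033]
ft_force: [-0.5, 1.2, -1.4]
grip_width: 0.0729
grasp_force: 0.0
```

```bash
python3 - <<'E'
from h import *
st();c=K("wrist");im=snap("wrist","w6");hsv=cv2.cvtColor(im,cv2.COLOR_RGB2HSV)
m=cv2.morphologyEx(cv2.inRange(hsv,(22,110,50),(34,255,255)),3,np.ones((7,7)));C=max(cv2.findContours(m,0,2)[0],key=cv2.contourArea)
print(cv2.contourArea(C),cv2.boundingRect(C))
w=(onz("wrist",C.reshape(-1,2),.029,c)[:,:2]*1000).astype(np.float32);print(cv2.minAreaRect(w),cv2.fitEllipse(w))
mu=cv2.moments(C);print(onz("wrist",[(mu['m10']/mu['m00'],mu['m01']/mu['m00'])],.029,c))
cv2.drawContours(im,[C],-1,(255,0,0),1);cv2.imwrite("pics/w6x.png",cv2.cvtColor(im,cv2.COLOR_RGB2BGR))
E
```

```text
{'clock': 7.3167, 'joint_pos': [-0.6173, 0.3427, 0.1195, 1.3098, 0.1684, 0.2618], 'eef_pos': [0.4897, -0.2852, 0.2262], 'tool_rot': [0.4225, 0.9023, 0.0794, 0.0334], 'ft_force': [-0.5493, 1.1607, -1.4444], 'grip_width': 0.0729, 'grasp_force': 0.0}
2202.0 (228, 141, 48, 65)
((521.8260498046875, -270.0939636230469), (68.34477233886719, 63.609947204589844), 1.1115399599075317) ((521.2314453125, -269.4476623535156), (55.43160629272461, 77.50716400146484), 52.868743896484375)
[[ 0.52034863 -0.26918182  0.029     ]]
```

View pics/w6x.png

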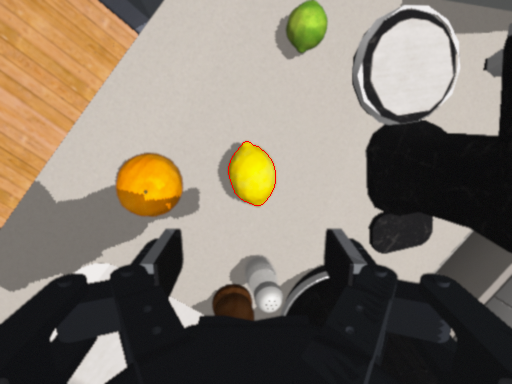

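The wrist view shows the lemon at (252,174), tilted slightly off the finger axis. The machine is to the right, with the orange and lime clear. I'll use a centre of (0.521,-0.270) and a closing direction of about 47°.

```bash
python3 - <<'E'
from h import *
Rl=lemrot(47,10);t=np.array([.521,-.2695,.032])+Rl.apply([0,0,.019]);print(t)
move(t-Rl.apply([0,0,.09]),Rl);move(t,Rl)
E
```

```text
[ 0.52325013 -0.26708703  0.01328865]
shift [ 0.0467  0.0109 -0.2531] turn [-0.0044 -0.0061  0.1581] rows 3.0883358446699916 0.9950064684067635
shift [ 0.068   0.0337 -0.4303] turn [-0.0044 -0.0061  0.1581] rows 5.239522238564426 0.9950064684067635
```

Emit:
step_arm(targets="0.75 0.02 0.005 -0.08 -0.004 -0.006 0.158;0.75 0.035 0.008 -0.16 -0.004 -0.006 0.158;0.75 0.047 0.011 -0.253 -0.004 -0.006 0.158;0.75 0.055 0.02 -0.31 -0.004 -0.006 0.158;0.75 0.06 0.026 -0.36 -0.004 -0.006 0.158;0.75 0.065 0.031 -0.4 -0.004 -0.006 0.158;0.75 0.068 0.034 -0.43 -0.004 -0.006 0.158;0.75 0.068 0.034 -0.43 -0.004 -0.006 0.158")

```text
clock: 8.03
eef_pos: [0.5221, -0.2643, 0.0147]
tool_rot: [0.364, 0.927, 0.081, 0.032]
ft_force: [-0.9, -0.1, -0.6]
grip_width: 0.0748
grasp_force: 0.0
```

Emit:
step_arm(targets="0.2 0 0 0 0 0 0;0.2 0 0 0 0 0 0;0.2 0 0 0 0 0 0;0.2 0 0 0 0 0 0;0.2 0 0 0 0 0 0;0.2 0 0 0 0 0 0")

```text
clock: 8.53
eef_pos: [0.5255, -0.2674, 0.0193]
tool_rot: [0.364, 0.927, 0.081, 0.037]
ft_force: [-1.1, 0.6, 6.7]
grip_width: 0.0537
grasp_force: 63.8
```

Emit:
step_arm(targets="0.2 0 0 0.03 0 0 0;0.2 -0.01 0 0.08 0 0 0;0.2 -0.04 -0.01 0.16 0 0 0;0.2 -0.08 -0.02 0.24 0 0 0;0.2 -0.12 -0.02 0.32 0 0 0;0.2 -0.17 0 0.4 0 0 0;0.2 -0.21 0.06 0.46 0 0 0;0.2 -0.23 0.12 0.5 0 0 0;0.2 -0.24 0.2 0.56 0 0 0;0.2 -0.25 0.28 0.62 0 0 0")

```text
clock: 9.37
eef_pos: [0.4009, -0.1493, 0.3109]
tool_rot: [0.365, 0.927, 0.081, 0.035]
ft_force: [1.3, 0.2, -0.7]
grip_width: 0.0542
grasp_force: 63.8
```

```bash
python3 - <<'E'
from h import *
st()
for y in 'yY':
    move(tob([-.16,0,.33]),binrot(35,y))
E
```

```text
{'clock': 9.3667, 'joint_pos': [-0.4753, 0.0241, -0.0551, 1.4365, 0.1679, 0.2805], 'eef_pos': [0.4009, -0.1493, 0.3109], 'tool_rot': [0.3654, 0.9267, 0.0807, 0.0355], 'ft_force': [1.3164, 0.2011, -0.6757], 'grip_width': 0.0542, 'grasp_force': 63.7856}
shift [0.0745 0.4496 0.0383] turn [-0.2791 -0.8114  1.6427] rows 5.48393150408931 11.647776441066151
shift [0.0745 0.4496 0.0383] turn [ 0.8953  0.1964 -2.0743] rows 5.48393150408931 14.252744637001383
```

Emit:
step_arm(targets="0.2 0.02 0.08 0.04 -0.167 -0.487 0.986;0.2 0.04 0.16 0.06 -0.167 -0.487 0.986;0.2 0.05 0.24 0.06 -0.167 -0.487 0.986;0.2 0.06 0.32 0.06 -0.167 -0.487 0.986;0.2 0.07 0.4 0.06 -0.167 -0.487 0.986;0.2 0.07 0.45 0.06 -0.167 -0.487 0.986;0.2 0.07 0.45 0.06 -0.167 -0.487 0.986;0.2 0.07 0.45 0.06 -0.167 -0.487 0.986")

```text
clock: 10.03
eef_pos: [0.4354, 0.0762, 0.3388]
tool_rot: [-0.037, 0.975, 0.095, 0.196]
ft_force: [-0.1, -0.3, -0.7]
grip_width: 0.0541
grasp_force: 63.9
```

```bash
python3 - <<'E'
from h import *
st();Rb=binrot(35,'y')
move(tob([-.16,0,.33]),Rb)
g=tob([.01,0,.088])
for d in(.25,.12,.0): print(d);move(g+Rb.apply([0,0,.019-d]),Rb)
E
```

```text
{'clock': 10.0333, 'joint_pos': [0.0481, -0.2231, -0.282, 1.1099, 0.1827, 0.0088], 'eef_pos': [0.4354, 0.0762, 0.3388], 'tool_rot': [-0.0374, 0.9752, 0.095, 0.1962], 'ft_force': [-0.1341, -0.2917, -0.7021], 'grip_width': 0.0541, 'grasp_force': 63.8938}
shift [ 0.0055 -0.0013 -0.0175] turn [-0.1081 -0.3247  0.6477] rows 0.2207962340542067 4.604088268267262
0.25
shift [ 0.0656  0.0436 -0.1231] turn [-0.1081 -0.3247  0.6477] rows 1.7521137342553115 4.604088268267262
0.12
shift [ 0.1851  0.1328 -0.3361] turn [-0.1081 -0.3247  0.6477] rows 4.868129247447455 4.604088268267262
0.0
shift [ 0.2954  0.2152 -0.5326] turn [-0.1081 -0.3247  0.6477] rows 7.745516001296081 4.604088268267262
```

Emit:
step_arm(targets="0.2 0 0 -0.01 -0.108 -0.325 0.648;0.2 0 0 -0.01 -0.108 -0.325 0.648;0.2 0.01 0.005 -0.03 -0.108 -0.325 0.648;0.2 0.03 0.02 -0.06 -0.108 -0.325 0.648;0.2 0.05 0.03 -0.09 -0.108 -0.325 0.648;0.2 0.066 0.044 -0.123 -0.108 -0.325 0.648;0.2 0.107 0.074 -0.195 -0.108 -0.325 0.648;0.2 0.148 0.105 -0.265 -0.108 -0.325 0.648;0.2 0.185 0.133 -0.336 -0.108 -0.325 0.648;0.2 0.185 0.133 -0.336 -0.108 -0.325 0.648")

```text
clock: 10.87
eef_pos: [0.528, 0.1412, 0.1628]
tool_rot: [-0.296, 0.908, 0.096, 0.279]
ft_force: [-1.0, 0.1, -2.4]
grip_width: 0.0546
grasp_force: 64.4
```

```bash
python3 - <<'E'
from h import *
st();Rb=binrot(35,'y');g=tob([.01,0,.088])
for d in(.0,): move(g+Rb.apply([0,0,.019-d]),Rb)
im=snap("wrist","w7");d=snap("scene","s7")
s=cv2.resize(d[104:224,140:265],(400,384),interpolation=cv2.INTER_CUBIC)
cv2.imwrite("pics/x7.png",cv2.cvtColor(np.hstack([im[:,56:456],s]),cv2.COLOR_RGB2BGR))
E
```

```text
{'clock': 10.8667, 'joint_pos': [0.0967, 0.0548, -0.6007, 0.388, 0.2994, -0.4524], 'eef_pos': [0.528, 0.1412, 0.1628], 'tool_rot': [-0.2962, 0.9084, 0.0961, 0.2791], 'ft_force': [-1.0087, 0.1314, -2.3669], 'grip_width': 0.0546, 'grasp_force': 64.4314}
shift [ 0.1101  0.0852 -0.1807] turn [-0.0007 -0.0189  0.0103] rows 2.735744377833251 0.13543355520964648
```

View pics/x7.png

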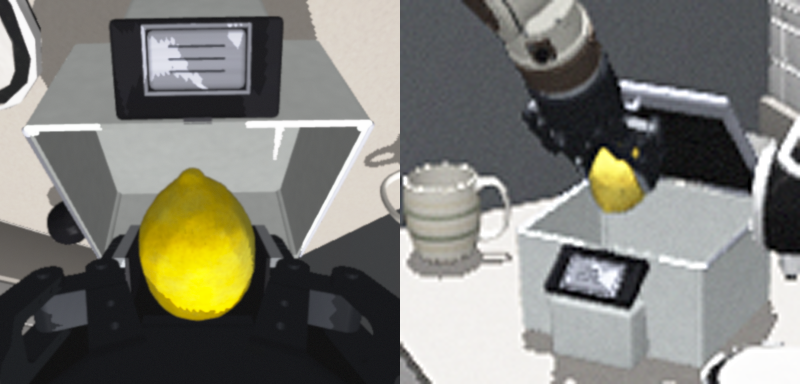

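The lemon is centred between the bin's side walls and below the lid edge, and the lid is still up. This was my tenth picture, so from here I work by numbers only. Now lowering it.

Emit:
step_arm(targets="0.2 0.025 0.019 -0.04 0 -0.019 0.01;0.2 0.05 0.038 -0.08 0 -0.019 0.01;0.2 0.075 0.057 -0.12 0 -0.019 0.01;0.2 0.095 0.072 -0.15 0 -0.019 0.01;0.2 0.11 0.085 -0.18 0 -0.019 0.01;0.2 0.11 0.085 -0.18 0 -0.019 0.01;0.2 0.11 0.085 -0.18 0 -0.019 0.01")

```text
clock: 11.55
eef_pos: [0.5858, 0.1832, 0.0826]
tool_rot: [-0.302, 0.903, 0.094, 0.292]
ft_force: [-0.4, 0.2, -0.8]
grip_width: 0.0542
grasp_force: 64.4
```

```bash
python3 - <<'E'
from h import *
st();Rb=binrot(35,'y');o=bot.get_obs();x,y,yaw=json.load(open("bin.json"))
g=o["eef_pos"]-R.from_quat(o["tool_rot"]).apply([0,0,.019]);d=g[:2]-[x,y];print(d[0]*np.cos(yaw)+d[1]*np.sin(yaw),-d[0]*np.sin(yaw)+d[1]*np.cos(yaw),g[2])
E
```

```text
{'clock': 11.55, 'joint_pos': [0.1752, 0.292, -0.598, 0.107, 0.2611, -0.3928], 'eef_pos': [0.5858, 0.1832, 0.0826], 'tool_rot': [-0.3018, 0.9026, 0.0937, 0.2925], 'ft_force': [-0.399, 0.173, -0.7559], 'grip_width': 0.0542, 'grasp_force': 64.4276}
0.011699137731271151 -0.0019697161207524357 0.09803278383137237
```

Emit:
step_arm(targets="0.2 0.003 0.002 -0.015 0 0 0;0.2 0.006 0.004 -0.03 0 0 0;0.2 0.006 0.004 -0.03 0 0 0;0.5 0.006 0.004 -0.03 0 0 0;0.8 0.006 0.004 -0.03 0 0 0;0.8 0.006 0.004 -0.03 0 0 0;0.8 0.006 0.004 -0.03 0 0 0;0.8 0.006 0.004 -0.03 0 0 0;0.8 0.006 0.004 -0.03 0 0 0;0.8 0.006 0.004 -0.03 0 0 0")

```text
clock: 12.38
eef_pos: [0.588, 0.186, 0.0661]
tool_rot: [-0.303, 0.902, 0.094, 0.292]
ft_force: [0.4, 0.7, -0.1]
grip_width: 0.0766
grasp_force: 0.2
```

Emit:
step_arm(targets="0.8 0 0 0 0 0 0;0.8 -0.025 -0.019 0.042 0 0 0;0.8 -0.06 -0.045 0.1 0 0 0;0.8 -0.09 -0.068 0.16 0 0 0;0.8 -0.12 -0.09 0.21 0 0 0;0.8 -0.15 -0.113 0.27 0 0 0;0.8 -0.18 -0.135 0.33 0 0 0;0.8 -0.2 -0.15 0.38 0 0 0;0.8 -0.2 -0.15 0.42 0 0 0;0.8 -0.2 -0.15 0.42 0 0 0")

```text
clock: 13.22
eef_pos: [0.4904, 0.1105, 0.2825]
tool_rot: [-0.303, 0.901, 0.092, 0.297]
ft_force: [1.0, 0.5, 0.9]
grip_width: 0.0769
grasp_force: 0.0
```

```bash
python3 - <<'E'
from h import *
st();x,y,yaw=json.load(open("bin.json"));xb=np.array([np.cos(yaw),np.sin(yaw)]);yb=np.array([-xb[1],xb[0]])
for n in("wrist","top","scene"):
    c=K(n);im=snap(n,n+"8");hsv=cv2.cvtColor(im,cv2.COLOR_RGB2HSV)
    m=cv2.inRange(hsv,(20,110,40),(36,255,255))
    for C in sorted(cv2.findContours(m,0,2)[0],key=cv2.contourArea)[-2:]:
        mu=cv2.moments(C)
        if mu['m00']<15: continue
        p=onz(n,[(mu['m10']/mu['m00'],mu['m01']/mu['m00'])],.054,c)[0];d=p[:2]-[x,y];print(n,mu['m00'],"bin",d@xb,d@yb)
# targets for closing: vertical tool, y along bin y
Rv=binrot(0,'y')
move(tob([-.10,0,.36]),Rv);move(tob([.01,0,.30]),Rv)
E
```

```text
{'clock': 13.2167, 'joint_pos': [0.016, -0.1672, -0.4803, 0.7166, 0.345, -0.5355], 'eef_pos': [0.4904, 0.1105, 0.2825], 'tool_rot': [-0.3026, 0.901, 0.0922, 0.2969], 'ft_force': [0.9825, 0.4779, 0.8908], 'grip_width': 0.0769, 'grasp_force': 0.0}
wrist 1460.0 bin 0.03577862117345263 0.027682798166866487
top 30.5 bin 0.22427803012286246 -0.018371606842156385
top 202.5 bin 0.034431448284441724 0.02631455971186885
scene 108.5 bin 0.05712774455822294 0.035749689953623355
scene 244.5 bin -0.41993770878652525 -0.342394394556266
shift [-0.0027  0.0012  0.1695] turn [-0.4682  0.6392 -0.0066] rows 2.0326624665042496 4.979886177218769
shift [0.1736 0.1328 0.0495] turn [-0.4682  0.6392 -0.0066] rows 2.6874265106565174 4.979886177218769
```

The lemon lies at bin (0.035, 0.027), inside the bin. Next I shut the fingers, bring the tool upright, go over the lid's top edge, and push it down along its arc.

Emit:
step_arm(targets="-1 -0.003 0 0.07 0 0 0;-1 -0.003 0 0.14 -0.2 0.27 0;-1 -0.003 0 0.17 -0.468 0.639 -0.006;-1 -0.003 0 0.17 -0.468 0.639 -0.006;-1 -0.003 0 0.17 -0.468 0.639 -0.006;-1 -0.003 0 0.17 -0.468 0.639 -0.006;-1 0.05 0.04 0.14 -0.468 0.639 -0.006;-1 0.11 0.085 0.1 -0.468 0.639 -0.006;-1 0.174 0.133 0.05 -0.468 0.639 -0.006;-1 0.174 0.133 0.05 -0.468 0.639 -0.006")

```text
clock: 14.2
eef_pos: [0.5763, 0.1805, 0.2898]
tool_rot: [-0.317, 0.948, 0.001, -0.006]
ft_force: [-1.1, -0.0, -1.7]
grip_width: -0.0003
grasp_force: 0.0
```

```bash
python3 - <<'E'
from h import *
st();o=bot.get_obs();T=R.from_quat(o["tool_rot"]);x,y,yaw=json.load(open("bin.json"));xb=np.array([np.cos(yaw),np.sin(yaw)])
print("bin x",(o["eef_pos"][:2]-[x,y])@xb,"tilt z",T.apply([0,0,1]))
move(tob([.01,0,.235]),binrot(0,'y'))
# arc of tip centre relative to the start tip (.010,.235)
for t,r in zip([.85,.8,.75,.7,.65,.6,.55,.5,.45,.4,.35,.3,.25,.2,.15,.1,.05,0],np.linspace(.145,.160,18)):
    p=np.array([.088-r*np.cos(t)+.009*np.sin(t)+.011,.115+r*np.sin(t)+.009*np.cos(t)]);d=(p-[.010,.235])/.5
    print(t,p.round(3),(xb*d[0]).round(4),d[1].round(4))
E
```

```text
{'clock': 14.2, 'joint_pos': [0.303, 0.4574, 0.4659, 1.5923, 0.0011, -0.3423], 'eef_pos': [0.5763, 0.1805, 0.2898], 'tool_rot': [-0.3171, 0.9484, 0.0007, -0.0065], 'ft_force': [-1.0635, -0.0409, -1.7255], 'grip_width': -0.0003, 'grasp_force': 0.0}
bin x 0.013545778325835247 tilt z [-0.01269342 -0.00276348 -0.99991562]
shift [-0.0039 -0.0066 -0.1095] turn [ 0.0035 -0.0162 -0.0049] rows 1.316289300112842 0.108430999978011
0.85 [0.01 0.23] [0.0001 0.0001] -0.0102
0.8 [0.004 0.226] [-0.0099 -0.0074] -0.0182
0.75 [-0.002  0.222] [-0.0196 -0.0147] -0.0267
0.7 [-0.008  0.217] [-0.0291 -0.0217] -0.036
0.65 [-0.014  0.212] [-0.0381 -0.0285] -0.0459
0.6 [-0.019  0.207] [-0.0468 -0.035 ] -0.0564
0.55 [-0.024  0.201] [-0.0552 -0.0412] -0.0675
0.5 [-0.029  0.195] [-0.0631 -0.0471] -0.0792
0.45 [-0.034  0.189] [-0.0705 -0.0527] -0.0915
0.4 [-0.038  0.183] [-0.0775 -0.0579] -0.1043
0.35 [-0.042  0.176] [-0.084  -0.0627] -0.1176
0.3 [-0.046  0.169] [-0.09   -0.0672] -0.1314
0.25 [-0.05   0.162] [-0.0954 -0.0712] -0.1456
0.2 [-0.053  0.155] [-0.1003 -0.0749] -0.1602
0.15 [-0.055  0.147] [-0.1045 -0.0781] -0.1752
0.1 [-0.058  0.14 ] [-0.1082 -0.0808] -0.1905
0.05 [-0.059  0.132] [-0.1113 -0.0831] -0.2061
0 [-0.061  0.124] [-0.1138 -0.085 ] -0.222
```

Emit:
step_arm(targets="-1 -0.002 -0.003 -0.05 0 -0.016 0;-1 -0.004 -0.006 -0.09 0 -0.016 0;-1 -0.004 -0.006 -0.11 0 -0.016 0;-1 -0.004 -0.006 -0.12 0 -0.016 0;-1 -0.014 -0.014 -0.128 0 -0.016 0;-1 -0.024 -0.021 -0.137 0 -0.016 0;-1 -0.033 -0.028 -0.146 0 -0.016 0;-1 -0.042 -0.035 -0.156 0 -0.016 0;-1 -0.042 -0.035 -0.156 0 -0.016 0")

```text
clock: 14.95
eef_pos: [0.5532, 0.1593, 0.2231]
tool_rot: [-0.315, 0.949, -0.002, 0.006]
ft_force: [0.8, 0.4, 1.5]
grip_width: -0.0003
grasp_force: 0.6
```

Emit:
step_arm(targets="-1 -0.008 -0.006 -0.01 0 0 0;-1 -0.017 -0.012 -0.021 0 0 0;-1 -0.024 -0.018 -0.034 0 0 0;-1 -0.031 -0.023 -0.047 0 0 0;-1 -0.038 -0.028 -0.061 0 0 0;-1 -0.044 -0.033 -0.075 0 0 0;-1 -0.049 -0.037 -0.09 0 0 0;-1 -0.054 -0.04 -0.104 0 0 0;-1 -0.062 -0.046 -0.135 0 0 0;-1 -0.062 -0.046 -0.135 0 0 0")

```text
clock: 15.78
eef_pos: [0.5204, 0.136, 0.1523]
tool_rot: [-0.315, 0.949, -0.002, 0.003]
ft_force: [-0.5, -0.7, 1.1]
grip_width: -0.0002
grasp_force: 0.6
```

Emit:
step_arm(targets="-1 -0.003 -0.002 -0.015 0 0 0;-1 -0.005 -0.004 -0.03 0 0 0;-1 -0.006 -0.005 -0.045 0 0 0;-1 -0.006 -0.005 -0.052 0 0 0;-1 -0.006 -0.005 -0.056 0 0 0;-1 -0.006 -0.005 -0.056 0 0 0")

```text
clock: 16.28
eef_pos: [0.5196, 0.1343, 0.127]
tool_rot: [-0.316, 0.949, -0.002, 0.006]
ft_force: [-0.2, -0.8, 1.2]
grip_width: 0.0001
grasp_force: 0.5
```

Emit:
step_arm(targets="-1 0 0 -0.004 0 0 0;-1 0 0 -0.008 0 0 0;-1 0 0 -0.012 0 0 0;-1 0 0 -0.012 0 0 0")

```text
clock: 16.62
eef_pos: [0.5201, 0.1344, 0.122]
tool_rot: [-0.316, 0.949, -0.002, 0.007]
ft_force: [-2.3, -1.4, 7.1]
grip_width: 0.0001
grasp_force: 3.1
```

Emit:
step_arm(targets="-1 0 0 -0.004 0 0 0;-1 0 0 -0.008 0 0 0;-1 0 0 -0.008 0 0 0")

```text
clock: 16.87
eef_pos: [0.5202, 0.1344, 0.121]
tool_rot: [-0.316, 0.949, -0.002, 0.008]
ft_force: [-9.4, -2.7, 23.1]
grip_width: -0.0
grasp_force: 11.4
```

Emit:
step_arm(targets="-1 0 0 0.006 0 0 0;-1 0 0 0.012 0 0 0;-1 0 0 0.018 0 0 0;-1 0 0 0.024 0 0 0;-1 0 0 0.024 0 0 0;-1 0 0 0.024 0 0 0")

```text
clock: 17.37
eef_pos: [0.5201, 0.1345, 0.1291]
tool_rot: [-0.316, 0.949, -0.002, 0.006]
ft_force: [-0.8, 0.2, 0.2]
grip_width: -0.0
grasp_force: 0.0
```

There is no contact 8 mm above the shut position, so the lid is latched. I'll withdraw and verify.

Emit:
step_arm(targets="-1 0 0 0.02 0 0 0;-1 -0.01 -0.01 0.08 0 0 0;-1 -0.05 -0.05 0.16 0 0 0;-1 -0.1 -0.12 0.24 0 0 0;-1 -0.15 -0.18 0.3 0 0 0;-1 -0.2 -0.25 0.34 0 0 0;-1 -0.2 -0.32 0.34 0 0 0;-1 -0.2 -0.4 0.34 0 0 0;-1 -0.2 -0.4 0.34 0 0 0;-1 -0.2 -0.4 0.34 0 0 0")

```text
clock: 18.2
eef_pos: [0.4196, -0.069, 0.3011]
tool_rot: [-0.313, 0.95, -0.003, 0.007]
ft_force: [-0.5, -0.2, -0.6]
grip_width: 0.0001
grasp_force: 0.0
```

```bash
python3 - <<'E'
from h import *
st();im=snap("top","t9");a=cv2.cvtColor(im,cv2.COLOR_RGB2BGR);hsv=cv2.cvtColor(a,cv2.COLOR_BGR2HSV)
a0=cv2.imread("pics/t0.png")
print("lid area diff",cv2.absdiff(a,a0)[150:240,165:255].mean(), "gap",np.abs(a.astype(int)-a0)[150:240,165:230].max(axis=2).__gt__(40).sum())
b,r=a[...,0].astype(int),a[...,2].astype(int)
m=((b-r>4)&(hsv[...,2]>150)).astype(np.uint8)*255;z=np.zeros_like(m);z[140:240,150:265]=m[140:240,150:265]
c=max(cv2.findContours(z,0,2)[0],key=cv2.contourArea);print(cv2.contourArea(c),cv2.approxPolyDP(cv2.convexHull(c),5,True).reshape(-1,2).tolist())
for n,lo,hi in(("lime",(35,100,40),(60,255,255)),("orange",(5,150,80),(20,255,255)),("lemon",(22,120,60),(34,255,255))):
    m=cv2.inRange(hsv,lo,hi);z=np.zeros_like(m);z[130:300,150:400]=m[130:300,150:400];mu=cv2.moments(z,True);print(n,mu['m00'],mu['m10']/max(mu['m00'],1),mu['m01']/max(mu['m00'],1))
E
```

```text
{'clock': 18.2, 'joint_pos': [-0.164, 0.0573, -0.0328, 1.4647, 0.0013, -0.8005], 'eef_pos': [0.4196, -0.069, 0.3011], 'tool_rot': [-0.3129, 0.9498, -0.0031, 0.0074], 'ft_force': [-0.511, -0.1596, -0.5969], 'grip_width': 0.0001, 'grasp_force': 0.0}
lid area diff 21.45670781893004 gap 258
3127.0 [[225, 155], [241, 185], [224, 213], [191, 228], [168, 181]]
lime 149.0 290.46308724832215 246.49664429530202
orange 414.0 371.1328502415459 267.8671497584541
lemon 0.0 0.0 0.0
```

The lid corners are back at their starting pixels, (168,181), (191,228) and (225,155). The lime and orange haven't moved, and the lemon is no longer visible under the lid. Handing in.

```bash
python3 -c "
from h import *
print(bot.job_done())"
```

```text
the job is handed in; nothing more can be done
None
```

I handed the job in at about 18 s: the lid was steadied up to its stop, the lemon is in the bin and the lid is latched shut, but no verdict came back, so I can't confirm it passed.

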